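# Release the safety catch and hold the lever press closed

### The job

Hold the spring compressed in the lever press so that a colleague can fit the circlip: first flip the safety catch right over, away from the lever, so that it lies over towards the front of the press; only then pull the hand lever forward to its end stop. Finish while still holding the lever in the gripper at its stop (it springs back if let go), and leave the other things on the bench where they are.

Things in the scene. Friction and masses are not known exactly. Their poses are not given: they have to be found in the camera images.
- press_frame: Grey bench lever press, screwed down, 340 x 100 mm base, 270 mm high to the top of its lever. Origin: on the table top, under the lever's pivot. Its -x axis is the front of the press (towards the robot, turned up to about 0.3 rad), +y its left, z up. Behind the pivot (+x) a grey tube of 66 mm lies in a cradle, up to 85 mm high; in front of it, at x = -0.08, stand the two plates of the catch tower, 180 mm high, 44 mm wide.
- press_lever (a joint): Angle of the hand lever in rad: 0 = at rest, leaning 0.26 rad backwards (+x of press_frame); it grows as the grip is pulled forward (-x), up to the end stop at 0.785. A spring returns it: about 3 N at the grip at rest, 9 N at the stop, always backwards. While the catch is in, it stops within 0.1 rad.
- lever_grip (a point): Point on the axis of the lever's black round grip, 165 mm from the pivot and 22 mm below the top of the grip; about 250 mm over the table at rest. The grip is 25 mm in diameter and 90 mm long, along the lever. It moves on an arc in the x-z plane of press_frame.
- lever_pivot (a point): Axis of the lever's pivot (along press_frame's y), 90 mm over the table, fixed to the frame.
- safety_catch (a joint): Angle of the safety catch in rad: 0 = in, its steel bar (88 mm long) points back and slightly down against the lever's shank; it grows as the catch is lifted and swung over to the front (-x), up to 3.2 where it lies nearly level, pointing forward. No spring: it falls to whichever side of upright (about 1.74 rad) it is on.
- catch_knob (a point): Centre of the catch's black knob, a cylinder 20 mm in diameter and 34 mm long, lying along press_frame's y on a thin cross pin to the left of the catch bar. It is 55 mm from the catch's hinge axis and 95 mm left of the press's middle, about 158 mm over the table with the catch in, free below and above; it moves on an arc in the x-z plane of press_frame.
- catch_hinge (a point): Point on the catch's hinge axis (along press_frame's y), 168 mm over the table, level sideways with the knob's centre (so beside the frame, in the air).
- pliers_mid (a point): Middle of loose circlip pliers, 176 x 39 x 12 mm, lying right of the front of the press. Leave alone.
- piston_mid (a point): Middle of a loose white piston, 65 mm in diameter, 103 mm high, standing right of the tube. Leave alone.
- adhesive_bottle_mid (a point): Middle of a small loose bottle with a pointed cap, 36 mm in diameter, 104 mm high, standing left of the tube. Leave alone.
- tin_mid (a point): Middle of a loose round tin, 70 mm in diameter, 28 mm high, standing left in front of the press. Leave alone.

How it is judged:
By the outcome, as a careful person would: the job done as asked, in the order asked, and still so for the second after the job is handed in, while the arm keeps its last pose, push and grip.
It also fails if it takes over 48 s, if anything falls off the work surface, if the arm or the gripper's body presses on something with over 40 N, if the wrist force passes 120 N, or if a joint passes its speed limit or range.

### The arm

A 6-joint arm with a two-finger parallel gripper is mounted at the origin on a cart in front of the work surface, level with it; the furniture and walls round the work are solid. World frame = base frame: x ahead of the robot, y to its left, z up, the work surface at z = 0. Lengths are in m, angles in rad, forces in N, time in s.
With the tool pointing down it reaches from about 0.325 to 0.9 m from the base axis. Payload 6.1 kg.
Tool frame: the origin (TCP) lies midway between the tips of the shut fingers; the grasp point (between the pads) lies 19 mm behind it; x points along the fingers, y is the direction in which the jaws open and shut, and the axes are right-handed (so a half turn about x gives the same grasp; the last joint's range is limited). The gripper opens to 85 mm and grips with 20 to 120 N. Pads are 22 mm wide; open, the fingers measure 114 mm over their backs; the gripper's body (76 mm by 85 mm) begins 54 mm behind the grasp point. The pads swing forward as they close: fully open they stand 13 mm farther back than shut.
Start: joints at [1.13, 0.22, 1.526, -0, 1.395, -0.126], TCP at [0.194, 0.594, 0.231] pointing down, gripper open.
Joint ranges: [-2.98, 2.98], [-0.91, 2.08], [0.09, 2.57], [-1.24, 4.39], [0.2, 2.65], [-2.68, 2.68]. Speed limits (rad/s): [2.57, 2.57, 3.01, 3.14, 3.14, 3.14].

### API

Orientations are given as [roll, pitch, yaw] about the fixed x, y, z axes, in that order (R = Rz(yaw) Ry(pitch) Rx(roll)).
In Python, from plant import movep, move_l, set_joints, gripper_to, hold, inverse_kinematics, observe, get_image, get_calibration, Unreachable, job_done gives the robot as it stands. Calls block until the motion is done:
- movep(position, orientation): joint-space move of the TCP to a pose.
- move_l(position, feed=0.15, rotation=None, max_force=None): straight line of the TCP; rotation=None keeps the orientation; feed is the mean speed in m/s. With max_force (N) it stops when the force on the tool has changed by that much, and returns True; else False.
- set_joints(angles): joint-space move.
- gripper_to(opening, f_grip=None): finger opening in m; f_grip is the grip in N (None keeps the last); returns when the fingers have stopped.
- hold(seconds).
- inverse_kinematics(position, orientation): joint angles nearest the present ones, or None.
- observe(): the state.
- get_image(name): name is "scene" or "top" or "wrist"; returns (picture, depth): 384x512x3 uint8, red, green, blue; 384x512 float32, m along the optical axis (not along the pixel's ray), 0 where there is no reading.
- get_calibration(name): a dict with "intrinsics" (3x3 intrinsics, pixels), "world_from_camera" (4x4, takes a point from camera to world coordinates). Camera axes: x right, y down, z forward; pixel columns grow to the right and rows downward; lengths in m; the calibration is good to about 2 mm. A picture is of the moment at which its call begins: read the wrist's pose just before it. get_calibration takes no time and is no camera call; for the wrist camera it gives the pose at the moment of the call.
A pose or a line that the arm cannot do raises Unreachable and nothing moves.
- job_done(): hands the job in, once; it reports no verdict.
The state is a dict: "time_s": time; "q": joint angles; "joint_velocities": joint speeds; "joint_torque": joint torques, N m; "eef_pos": TCP position; "tcp_rot": TCP orientation; "ft_force": force on the tool from outside, world axes, zero at the start; "torque": the same for the moment, N m; "opening": finger opening in m.
Only numpy, scipy, OpenCV 4.12 (cv2) and the standard library are available. Lean on these libraries where they do the work, as an engineer would, in place of code of your own. Each camera call takes 0.05 s, during which the arm holds its last target. There are 200 camera calls.

## Working session

There is one attempt and no reset: what is moved stays moved. The work goes in short steps, each a Python script; the robot and the scene stay as the last script left them, time stands still between calls to the robot, and variables do not carry over. Pictures are saved under pics/ and viewed, about 8 in all and at most 12, crops included, and the job is handed in when it is done.

```bash
mkdir -p pics; ls; python3 - <<'E'
from plant import *
import cv2, numpy as np
for n in ("scene","top"):
    p,d=get_image(n); cv2.imwrite(f"pics/{n}0.png",p[:,:,::-1]); np.save(f"pics/{n}0.npy",d)
    c=get_calibration(n); print(n,np.round(c["intrinsics"],1).tolist(),np.round(c["world_from_camera"],3).tolist())
print(observe())
E
```

```text
pics
scene [[464.4, 0.0, 258.2], [0.0, 464.4, 189.9], [0.0, 0.0, 1.0]] [[0.43, -0.435, 0.791, -0.272], [-0.903, -0.19, 0.386, -0.358], [-0.017, -0.88, -0.474, 0.679], [0.0, 0.0, 0.0, 1.0]]
top [[392.8, 0.0, 255.1], [0.0, 392.8, 189.5], [0.0, 0.0, 1.0]] [[-0.024, -0.989, 0.143, 0.483], [-1.0, 0.025, 0.003, 0.093], [-0.006, -0.142, -0.99, 1.063], [0.0, 0.0, 0.0, 1.0]]
{'time_s': 0.1, 'q': array([ 1.12989894e+00,  2.21158280e-01,  1.52754648e+00, -6.66528520e-08,
        1.39471609e+00, -1.26128307e-01]), 'joint_velocities': array([-0.00160755, -0.00076334, -0.00225537, -0.00082955,  0.00022586,
        0.00223892]), 'joint_torque': array([-6.22922198e-05, -4.98245108e+01, -3.90544045e+01, -2.29834350e-04,
        5.84047608e-03, -1.52831279e-05]), 'eef_pos': array([0.19327186, 0.59376298, 0.23027548]), 'tcp_rot': array([-1.69688875,  1.56896813, -2.01165782]), 'ft_force': array([-0.32478978,  0.47456082,  0.09761438]), 'torque': array([-0.04449125, -0.01490943, -0.00734167]), 'opening': 0.08559205129423049}
```

View pics/scene0.png

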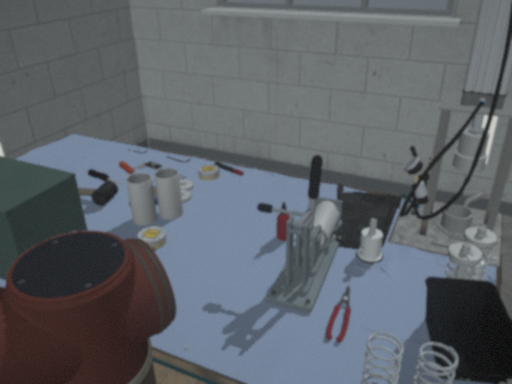

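View pics/top0.png

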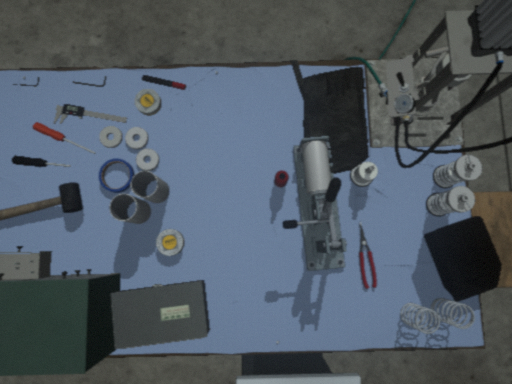

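The scene view shows the grip at about (315,175) and the knob at about (264,208). In the top view the knob is at (290,224), the grip at (333,189), the base's front edge at about (305–343,268), the red bottle at (281,179), the pliers at (367,260) and the tin at (169,242).

```bash
cat > h.py <<'E'
import numpy as np, cv2
from plant import *
def cloud(n,d,c=None):
    c=c or get_calibration(n); K=c["intrinsics"]; T=c["world_from_camera"]
    v,u=np.mgrid[:384,:512]
    P=np.stack([(u-K[0][2])/K[0][0]*d,(v-K[1][2])/K[1][1]*d,d],-1)@np.array(T)[:3,:3].T+np.array(T)[:3,3]
    P[d==0]=np.nan
    return P
E
python3 - <<'E'
from h import *
for n,boxes in (("top",{"knob":(280,215,300,232),"grip":(322,172,346,204),"pliers":(355,220,382,292),"bottle":(272,168,290,190),"tin":(155,228,186,258),"piston":(348,160,382,190)}),("scene",{"knob":(255,200,275,217),"grip":(306,152,326,200)})):
    img=cv2.imread(f"pics/{n}0.png"); P=cloud(n,np.load(f"pics/{n}0.npy"))
    for k,(a,b,c,d) in boxes.items():
        p=P[b:d,a:c].reshape(-1,3); g=img[b:d,a:c].reshape(-1,3).max(1)
        m=(p[:,2]>(0.1 if k in("knob","grip") else 0.006))
        if k in("knob","grip"): m&=g<75
        q=p[m]
        print(n,k,m.sum(),np.round(np.nanmedian(q,0),3),np.round(np.nanpercentile(q,3,axis=0),3),np.round(np.nanpercentile(q,97,axis=0),3))
    if n=="top":
        r=P[120:285,290:352]; m=(r[...,2]>0.006)&(r[...,2]<0.03)
        q=r[m][:,:2].astype(np.float32); rect=cv2.minAreaRect(q); print(m.sum(),rect,cv2.boxPoints(rect))
        print(np.round(P[130:275:6,318],3))
        cv2.imwrite("pics/topc.png",cv2.resize(img[120:290,250:400],None,fx=4.5,fy=3.5*4.5/3.5*0.77))
        
E
```

```text
top knob 101 [0.531 0.018 0.167] [0.524 0.004 0.164] [0.54  0.033 0.171]
top grip 265 [ 0.595 -0.069  0.243] [ 0.578 -0.079  0.166] [ 0.615 -0.061  0.271]
top pliers 439 [ 0.434 -0.19   0.011] [ 0.372 -0.216  0.006] [ 0.518 -0.177  0.015]
top bottle 182 [0.653 0.028 0.066] [0.641 0.011 0.016] [0.672 0.042 0.103]
top tin 594 [0.499 0.322 0.027] [0.468 0.29  0.022] [0.53  0.353 0.031]
top piston 645 [ 0.666 -0.187  0.043] [ 0.639 -0.243  0.007] [ 0.704 -0.161  0.099]
2996 ((0.6030668616294861, -0.08008034527301788), (0.1658465713262558, 0.4512128531932831), 86.5787353515625) [[ 0.3729139  -0.14939237]
 [ 0.8233226  -0.17631933]
 [ 0.8332198  -0.01076832]
 [ 0.38281113  0.01615864]]
[[ 0.799 -0.084 -0.   ]
 [ 0.781 -0.083  0.003]
 [ 0.743 -0.069  0.084]
 [ 0.727 -0.068  0.082]
 [ 0.711 -0.067  0.083]
 [ 0.696 -0.067  0.083]
 [ 0.68  -0.066  0.085]
 [ 0.665 -0.065  0.082]
 [ 0.649 -0.065  0.082]
 [ 0.634 -0.063  0.084]
 [ 0.62  -0.065  0.073]
 [ 0.605 -0.064  0.071]
 [ 0.585 -0.057  0.109]
 [ 0.571 -0.057  0.11 ]
 [ 0.556 -0.056  0.109]
 [ 0.538 -0.047  0.161]
 [ 0.531 -0.069  0.017]
 [ 0.516 -0.069  0.013]
 [ 0.5   -0.068  0.012]
 [ 0.484 -0.06   0.063]
 [ 0.469 -0.061  0.05 ]
 [ 0.453 -0.065  0.015]
 [ 0.438 -0.064  0.019]
 [ 0.422 -0.064  0.015]
 [ 0.405 -0.066 -0.   ]]
scene knob 80 [0.524 0.015 0.162] [0.52  0.004 0.154] [0.53  0.029 0.167]
scene grip 431 [ 0.591 -0.075  0.226] [ 0.578 -0.084  0.181] [ 0.604 -0.062  0.265]
```

```bash
python3 - <<'E'
from h import *
P=cloud("top",np.load("pics/top0.npy")); img=cv2.imread("pics/top0.png")
r=P[120:285,290:352].reshape(-1,3)
base=r[(r[:,2]>0.008)&(r[:,2]<0.024)&(abs(r[:,1]+.065)<.075)]
for x in np.arange(.40,.81,.02):
    s=base[abs(base[:,0]-x)<.01]; t=r[(abs(r[:,0]-x)<.01)&(r[:,2]>.05)&(r[:,2]<.1)]
    if len(s)>4: print(round(x,2),len(s),np.round(np.percentile(s[:,1],[3,97]),3), 'tall mid y',np.round(np.median(t[:,1]),3) if len(t) else None)
t=r[(r[:,2]>.06)&(r[:,2]<.1)&(r[:,0]>.62)&(r[:,0]<.76)]
x=np.array([t[abs(t[:,0]-a)<.008][:,1].mean() for a in np.arange(.63,.75,.015)]); print("tube",np.round(x,4),np.polyfit(np.arange(.63,.75,.015),x,1))
k=P[215:232,280:300].reshape(-1,3);g=img[215:232,280:300].reshape(-1,3).max(1);k=k[(k[:,2]>.12)&(g<75)]
print("knob pca",np.linalg.svd(k-k.mean(0))[2][0],k.mean(0))
E
```

```text
0.42 158 [-0.13  -0.038] tall mid y None
0.44 292 [-0.131 -0.038] tall mid y None
0.46 177 [-0.129 -0.035] tall mid y -0.061
0.48 71 [-0.06  -0.033] tall mid y -0.06
0.5 149 [-0.127 -0.031] tall mid y -0.059
0.52 237 [-0.126 -0.031] tall mid y None
0.54 115 [-0.126 -0.031] tall mid y -0.057
0.56 83 [-0.125 -0.028] tall mid y -0.065
0.58 85 [-0.123 -0.026] tall mid y -0.064
0.6 102 [-0.121 -0.024] tall mid y -0.069
0.62 76 [-0.052 -0.022] tall mid y -0.062
0.64 41 [-0.041 -0.021] tall mid y -0.064
0.66 45 [-0.113 -0.019] tall mid y -0.064
0.68 124 [-0.137 -0.019] tall mid y -0.061
0.7 139 [-0.138 -0.018] tall mid y -0.061
0.72 86 [-0.138 -0.015] tall mid y -0.06
0.74 107 [-0.138 -0.014] tall mid y -0.056
0.76 36 [-0.138 -0.017] tall mid y -0.072
0.78 41 [-0.133 -0.045] tall mid y None
0.8 44 [-0.118 -0.044] tall mid y None
tube [-0.0634 -0.0653 -0.0659 -0.0648 -0.0641 -0.0623 -0.062  -0.0609] [ 0.03543806 -0.08777641]
knob pca [-0.0538064   0.99822257 -0.0256236 ] [0.53087648 0.01821965 0.16723881]
```

View pics/topc.png

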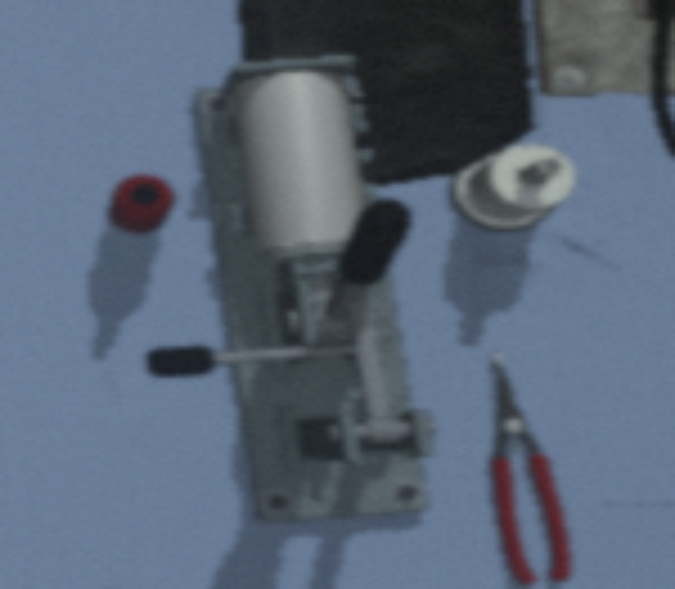

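```bash
cat >> h.py <<'E'
from scipy.spatial.transform import Rotation as Ro
psi=0.063; ex=np.array([np.cos(psi),np.sin(psi),0]); ey=np.array([-np.sin(psi),np.cos(psi),0]); ez=np.array([0,0,1.])
knob=np.array([.531,.018,.158]); piv=np.array([.557,-.0755,.09])
def rpy(x,y): return Ro.from_matrix(np.stack([x,y,np.cross(x,y)],1)).as_euler("xyz")
hinge=knob-.054*ex+.010*ez
def kpos(th): return hinge+.055*(np.cos(th-.18)*ex+np.sin(th-.18)*ez)
def lev(a,r=.165):  # axis dir, point at lever angle a
    u=np.sin(.26-a)*ex+np.cos(.26-a)*ez
    return u,piv+r*u
E
python3 - <<'E'
from h import *
for s in (1,-1):
    R=rpy(-ez,s*ex)
    print(s,[None if (q:=inverse_kinematics(p-.019*ez,R)) is None else np.round(q,2).tolist() for p in (knob+[0,0,.09],knob,kpos(1.6),kpos(3.2))])
    for a in (0,.4,.79):
        u,p=lev(a); q=inverse_kinematics(p-.019*u,rpy(-u,s*ey)); print(a,None if q is None else np.round(q,2))
E
```

```text
1 [[-0.11, -0.0, 1.77, 0.0, 1.37, -0.18], [-0.11, 0.08, 1.86, 0.0, 1.2, -0.18], [-0.13, -0.1, 1.91, 0.0, 1.33, -0.19], [-0.16, -0.21, 2.11, 0.0, 1.25, -0.22]]
0 [-0.21  0.37  1.37 -0.07  1.66 -1.85]
0.4 [-0.32 -0.09  1.85  0.06  1.25 -1.97]
0.79 [-0.52 -0.53  2.3   0.35  0.94 -2.3 ]
-1 [None, None, None, None]
0 [-0.21  0.37  1.37 -0.07  1.66  1.3 ]
0.4 [-0.32 -0.09  1.85  0.06  1.25  1.17]
0.79 [-0.52 -0.53  2.3   0.35  0.94  0.84]<sys>:0: UserWarning: Gimbal lock detected. Setting third angle to zero since it is not possible to uniquely determine all angles.
```

```bash
python3 -W ignore - <<'E'
from h import *
R=rpy(-ez,ex)
movep(knob+[0,0,.10],R)
o=observe(); c=get_calibration("wrist"); p,d=get_image("wrist")
print(o["time_s"],o["eef_pos"])
cv2.imwrite("pics/w1.png",p[:,:,::-1]); np.save("pics/w1.npy",d)
P=cloud("wrist",d,c); np.save("pics/w1P.npy",P)
m=(P[...,2]>.14)&(P[...,2]<.185)&(p.max(2)<75); q=P[m]; q=q[(abs(q[:,0]-.53)<.04)&(abs(q[:,1]-.018)<.04)]
print(len(q)); 
if len(q): print(np.median(q,0),np.percentile(q,3,axis=0),np.percentile(q,97,axis=0))
E
```

```text
2.475 [0.53100165 0.01876995 0.25797844]
1010
[0.53299715 0.02082796 0.16535324] [0.52432854 0.00421075 0.15943035] [0.54203096 0.03521508 0.16777724]
```

View pics/w1.png

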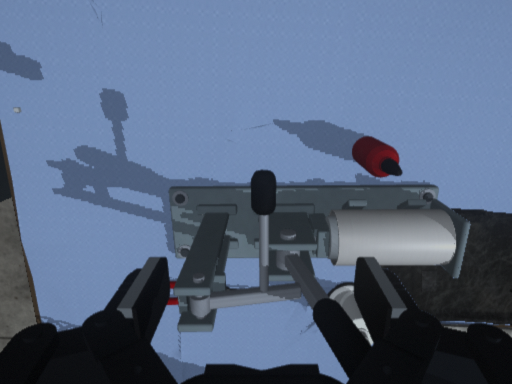

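The wrist view shows the knob at (263,192), free on its pin. The measured position matches the estimate within 2 mm, and the press edges run level in the image, so the yaw is right. Next I grip the knob and swing it over.

```bash
sed -i 's/knob=np.array(\[.531,.018,.158\])/knob=np.array([.532,.019,.158])/' h.py; python3 -W ignore - <<'E'
from h import *
R=rpy(-ez,ex)
off=-.019*ez
gripper_to(.05)
print(move_l(knob+off,feed=.12,max_force=12))
gripper_to(0,f_grip=25); o=observe(); print(o["opening"],o["ft_force"],o["eef_pos"]); f0=o["ft_force"]
for th in np.arange(.2,3.25,.2):
    s=move_l(kpos(min(th,3.15))+off,feed=.08,max_force=35)
    o=observe(); print(round(th,2),s,np.round(o["ft_force"]-f0,1),round(o["opening"],4),np.round(o["eef_pos"]-off-hinge,3))
    if s or o["opening"]<.012: break
print(o["time_s"])
p,d=get_image("scene"); cv2.imwrite("pics/s2.png",cv2.resize(p[120:320,200:420,::-1],None,fx=3,fy=3))
E
```

```text
False
0.01923105013735553 [-1.39058271 -0.49103728  4.31517801] [0.53235936 0.01893382 0.13980547]
0.2 False [ 2.  -0.  -6.1] 0.0191 [0.055 0.003 0.001]
0.4 False [ 5.7  0.3 -5. ] 0.0184 [0.054 0.003 0.012]
0.6 False [ 8.7  1.9 -3.9] 0.0191 [0.052 0.003 0.023]
0.8 False [10.   2.5 -1.9] 0.0187 [0.048 0.003 0.034]
1.0 False [12.8  2.3  1.5] 0.0187 [0.042 0.003 0.044]
1.2 False [14.3  3.5  7. ] 0.0188 [0.035 0.002 0.052]
1.4 False [11.5  3.  10.2] 0.0187 [0.024 0.001 0.057]
1.6 False [ 7.2  1.5 11.7] 0.0187 [0.012 0.    0.059]
1.8 False [3.7 1.1 9.6] 0.0187 [-0.    -0.     0.059]
2.0 False [ 2.1 -0.1  5.9] 0.0189 [-0.012 -0.001  0.056]
2.2 False [ 1.2 -1.7  2.1] 0.019 [-0.023 -0.002  0.05 ]
2.4 False [ 4.9 -2.7 -2.3] 0.0187 [-0.033 -0.003  0.044]
2.6 False [ 5.1 -3.7 -4.3] 0.0188 [-0.041 -0.003  0.036]
2.8 False [ 6.6 -1.9 -5.4] 0.0188 [-0.047 -0.003  0.027]
3.0 False [ 7.4 -3.2 -5. ] 0.0188 [-0.052 -0.004  0.017]
3.2 False [ 7.  -2.7 -3.4] 0.0189 [-0.054 -0.004  0.009]
8.9917
```

```bash
python3 -W ignore - <<'E'
from h import *
R=rpy(-ez,ex)
gripper_to(.05); p0=observe()["eef_pos"]
move_l(p0+[0,0,.14],feed=.2)
o=observe(); c=get_calibration("wrist"); p,d=get_image("wrist"); P=cloud("wrist",d,c)
m=(P[...,2]>.1)&(P[...,2]<.23)&(p.max(2)<75); q=P[m]; q=q[(abs(q[:,0]-.45)<.09)&(abs(q[:,1]-.015)<.03)]
print(o["time_s"],len(q),np.median(q,0),np.percentile(q,[3,97],axis=0))
p,d=get_image("scene"); cv2.imwrite("pics/s3.png",cv2.resize(p[120:320,200:420,::-1],None,fx=3,fy=3)); cv2.imwrite("pics/s3f.png",p[:,:,::-1])
E
```

```text
10.3 862 [0.42466517 0.01314063 0.18080915] [[ 0.41588689 -0.00370612  0.1743996 ]
 [ 0.4337957   0.02747705  0.18324856]]
```

View pics/s3.png

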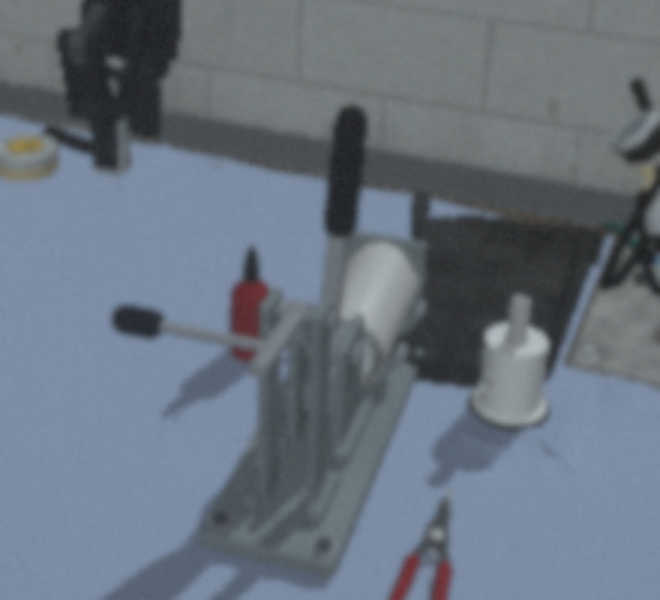

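The catch lies over forward: the knob is at (135,320) in the crop, measured at x=0.425, z≈0.173, which is where its stop should be. The bottle, piston and pliers haven't moved, and the lever is still at rest. Next is the approach to the lever.

```bash
python3 -W ignore - <<'E'
from h import *
move_l(observe()["eef_pos"]+[0,0,.06],feed=.2)
u,_=lev(0); gripper_to(.065)
movep(piv+.255*u,rpy(-u,-ey))
o=observe(); c=get_calibration("wrist"); p,d=get_image("wrist"); P=cloud("wrist",d,c)
print(o["time_s"],o["eef_pos"],piv+.255*u)
cv2.imwrite("pics/w4.png",p[:,:,::-1])
m=(P[...,2]>.19)&(P[...,2]<.29)&(p.max(2)<90); q=P[m]; q=q[(abs(q[:,0]-.6)<.05)&(abs(q[:,1]+.072)<.028)]
print(len(q)); 
for z in np.arange(.2,.285,.01):
    s=q[abs(q[:,2]-z)<.005]
    if len(s)>8: print(round(z,2),len(s),np.round(np.percentile(s[:,:2],[3,97],axis=0),4).tolist(),'exp',np.round(piv+(z-.09)/u[2]*u,4))
E
```

```text
12.4917 [ 0.62229045 -0.0711916   0.33673236] [ 0.62242549 -0.07137273  0.33642944]
1437
0.2 74 [[0.5988, -0.0836], [0.6094, -0.0613]] exp [ 0.5862 -0.0737  0.2   ]
0.21 77 [[0.6022, -0.0834], [0.6119, -0.0613]] exp [ 0.5889 -0.0735  0.21  ]
0.22 86 [[0.6049, -0.0833], [0.6145, -0.0612]] exp [ 0.5915 -0.0733  0.22  ]
0.23 99 [[0.6065, -0.0831], [0.6173, -0.0604]] exp [ 0.5942 -0.0732  0.23  ]
0.24 106 [[0.6103, -0.0825], [0.62, -0.0607]] exp [ 0.5968 -0.073   0.24  ]
0.25 173 [[0.6116, -0.0831], [0.6219, -0.0602]] exp [ 0.5995 -0.0728  0.25  ]
0.26 374 [[0.6089, -0.0819], [0.6222, -0.0608]] exp [ 0.6021 -0.0727  0.26  ]
0.27 419 [[0.6053, -0.0793], [0.619, -0.0637]] exp [ 0.6048 -0.0725  0.27  ]
```

View pics/w4.png

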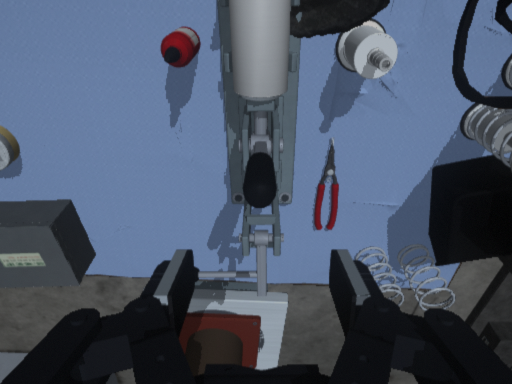

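The wrist view shows the black grip at (261,180), centred between the open fingers. Its y matches, but x looks about 9 mm further back than my estimate. I'll fit the known 25 mm cylinder to all three clouds.

```bash
python3 -W ignore - <<'E'
from h import *
from scipy.optimize import least_squares
u,_=lev(0)
C={}
c=get_calibration("wrist"); p,d=get_image("wrist"); C["wrist"]=(p,cloud("wrist",d,c))
for n in("top","scene"): C[n]=(cv2.imread(f"pics/{n}0.png"),cloud(n,np.load(f"pics/{n}0.npy")))
for n,(p,P) in C.items():
    m=(P[...,2]>.195)&(P[...,2]<.262)&(p.max(2)<90)&(abs(P[...,0]-.605)<.05)&(abs(P[...,1]+.072)<.028); q=P[m]
    f=lambda v:np.linalg.norm(np.cross(q-(piv+[v[0],v[1],0]),u),axis=1)-.0125
    s=least_squares(f,[0.005,0],loss="soft_l1",f_scale=.001); print(n,len(q),s.x,np.sqrt(np.median(s.fun**2)))
E
```

```text
wrist 801 [0.00882162 0.00105044] 0.000370396260893446
top 152 [ 0.00720449 -0.00010254] 0.000422021812544248
scene 348 [0.00860035 0.00175023] 0.001051479075303438
```

```bash
sed -i 's/piv=np.array(\[.557,-.0755,.09\])/piv=np.array([.565,-.0746,.09])/' h.py; python3 -W ignore - <<'E'
from h import *
def tgt(a,r=.146):
    u,_=lev(a); return piv+r*u, rpy(-u,-ey)
p,R=tgt(0,.25); move_l(p,feed=.1,rotation=R)
p,R=tgt(0); print(move_l(p,feed=.1,max_force=12))
gripper_to(0,f_grip=80); o=observe(); f0=o["ft_force"]; print(o["opening"],np.round(f0,1),o["eef_pos"]-p)
for a in (.1,.2,.3,.4,.5,.6,.68,.74):
    p,R=tgt(a); s=move_l(p,feed=.08,rotation=R,max_force=25)
    o=observe(); r=o["eef_pos"]-piv; print(a,s,np.round(o["ft_force"]-f0,1),np.round(o["torque"],1),round(o["opening"],4),'ang',round(.26-np.arctan2(r@ex,r[2]),3))
    if s or o["opening"]<.02: break
print(o["time_s"])
E
```

```text
False
0.023030159679388353 [0.1 4.  4.2] [0.00037089 0.00135384 0.00089486]
0.1 False [ 4.   3.  -2.9] [ 1.  -0.6 -0.1] 0.0222 ang 0.098
0.2 False [ 3.3  3.4 -2. ] [ 1.2 -0.6 -0. ] 0.0222 ang 0.196
0.3 False [ 4.   3.3 -1.8] [ 1.3 -0.6  0. ] 0.0224 ang 0.294
0.4 False [ 4.2  3.2 -1. ] [ 1.3 -0.7  0.2] 0.0223 ang 0.393
0.5 False [ 4.8  2.2 -1.7] [ 1.3 -0.7  0.4] 0.0225 ang 0.492
0.6 False [ 5.1  2.2 -2.8] [ 1.3 -0.7  0.4] 0.0221 ang 0.591
0.68 True [ 5.2 -4.1 -2.5] [ 0.4 -0.3  0.1] 0.0226 ang 0.665
16.7417
```

The move stopped at 0.665 on a brief force change, before the expected end stop. I'll look before going on.

```bash
python3 -W ignore - <<'E'
from h import *
o=observe(); print(o["time_s"],np.round(o["ft_force"],1),np.round(o["torque"],2),o["opening"],np.round(o["q"],3),np.round(o["eef_pos"],4))
p,_=get_image("scene"); w,d=get_image("wrist"); np.save("pics/w5.npy",d)
t,_=get_image("top")
a=cv2.resize(p[110:310,180:430],(400,320)); b=cv2.resize(w,(400,300)); e=cv2.resize(t[110:290,230:400],(400,424))
im=np.zeros((600,800,3),np.uint8); im[:320,:400]=a; im[:300,400:]=b; im[320:600,:400]=0; e=cv2.resize(e,(283,300)); im[300:600,400:683]=e
cv2.imwrite("pics/m5.png",im[:,:,::-1])
E
```

```text
16.7417 [ 5.4 -0.1  1.7] [ 0.35 -0.31  0.12] 0.02262207009977594 [-0.441 -0.386  2.163  0.243  0.998  0.97 ] [ 0.5071 -0.0777  0.2252]
```

View pics/m5.png

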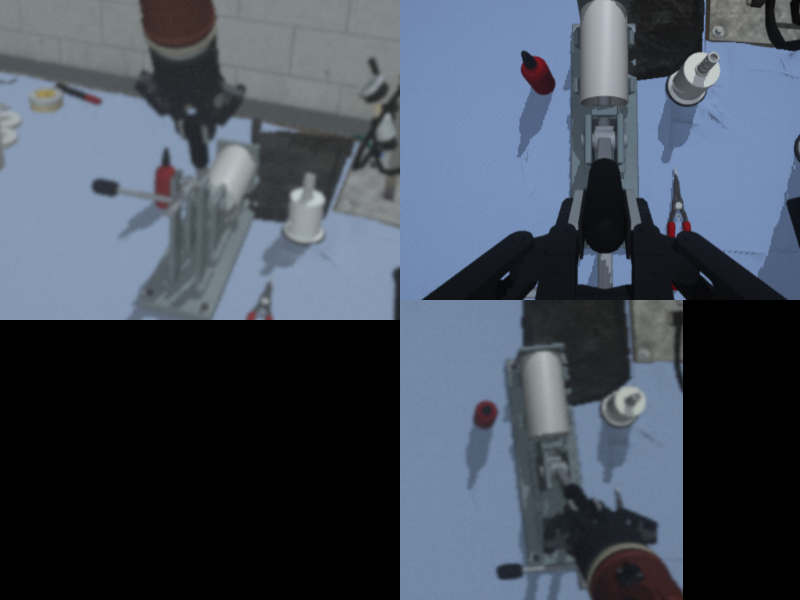

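The grip is still well held, the catch is still forward and nothing is touching. The residual force is only about 5 N, so this was a transient slip and not the stop. I'll go on slowly.

```bash
python3 -W ignore - <<'E'
from h import *
def tgt(a,r=.146):
    u,_=lev(a); return piv+r*u, rpy(-u,-ey)
for a in (.70,.73,.76,.785,.81,.83,.85):
    p,R=tgt(a); s=move_l(p,feed=.03,rotation=R,max_force=25)
    o=observe(); r=o["eef_pos"]-piv; u,_=lev(a); b=np.cross(ey,u)
    print(a,s,np.round(o["ft_force"],1),'along back',round(o["ft_force"]@b,1),np.round(o["torque"],1),round(o["opening"],4),'ang',round(.26-np.arctan2(r@ex,r[2]),3))
    if o["ft_force"]@b>22 or s: break
print(o["time_s"])
E
```

```text
0.7 False [4.5 4.3 6.7] along back 7.1 [ 1.  -0.6  0.4] 0.0225 ang 0.689
0.73 False [5.1 3.2 6.4] along back 7.6 [ 1.  -0.7  0.5] 0.0227 ang 0.719
0.76 False [4.7 4.9 6.5] along back 7.5 [ 1.  -0.6  0.5] 0.0224 ang 0.749
0.785 False [4.4 4.4 6.2] along back 7.2 [ 0.9 -0.7  0.5] 0.0221 ang 0.773
0.81 False [18.3  5.6  1.2] along back 16.5 [ 1.1 -1.8  0.7] 0.0227 ang 0.787
0.83 False [36.5  7.9 -4.3] along back 28.8 [ 1.  -3.6  0.7] 0.0223 ang 0.791
18.575
```

The end stop is reached: the force rises sharply at 0.787. I'll ease back to a moderate push, check, and look once more.

```bash
python3 -W ignore - <<'E'
from h import *
u,_=lev(.815); move_l(piv+.146*u,feed=.03,rotation=rpy(-u,-ey)); b=np.cross(ey,u)
for i in range(2):
    hold(.6); o=observe(); r=o["eef_pos"]-piv
    print(o["time_s"],np.round(o["ft_force"],1),round(o["ft_force"]@b,1),round(o["opening"],4),'ang',round(.26-np.arctan2(r@ex,r[2]),3))
c=get_calibration("wrist"); w,d=get_image("wrist"); P=cloud("wrist",d,c)
# lever angle from the grip's back/top surface
m=(P[...,2]>.17)&(P[...,2]<.30)&(w.max(2)<90)&(abs(P[...,1]+.08)<.012); q=P[m]-piv
X=q@ex; Z=q[:,2]; s=(abs(X+.065)<.05)&(np.hypot(X,Z)<.18); X,Z=X[s],Z[s]
import scipy.optimize as so
f=so.least_squares(lambda v:(X*np.cos(v[0])+Z*np.sin(v[0]))-.0125,[.52],loss="soft_l1",f_scale=.001)
print(len(X),"lever angle by vision",.26+f.x[0],np.median(abs(f.fun)))
p,_=get_image("scene"); t,dt=get_image("top"); Pt=cloud("top",dt); 
for k,(a,bb,e,g) in {"pliers":(355,220,382,292),"bottle":(272,168,290,190),"tin":(155,228,186,258),"piston":(348,160,382,190)}.items():
    z=Pt[bb:g,a:e].reshape(-1,3); z=z[z[:,2]>.006]; print(k,len(z),np.round(np.median(z,0),3))
im=np.zeros((600,800,3),np.uint8); im[:400,:400]=cv2.resize(p[110:310,200:400],(400,400)); im[:400,400:]=cv2.resize(t[120:290,230:400],(400,400))
cv2.imwrite("pics/m6.png",im[:400,:,::-1])
E
```

```text
19.425 [19.6  5.4  1.3] 17.6 0.0224 ang 0.787
20.025 [19.3  6.3  2.6] 18.1 0.0227 ang 0.788
3956 lever angle by vision 0.8030979760072872 0.001517173502918568
pliers 1200 [ 0.44  -0.101  0.36 ]
bottle 187 [0.653 0.027 0.066]
tin 598 [0.499 0.322 0.027]
piston 638 [ 0.666 -0.188  0.043]
```

View pics/m6.png

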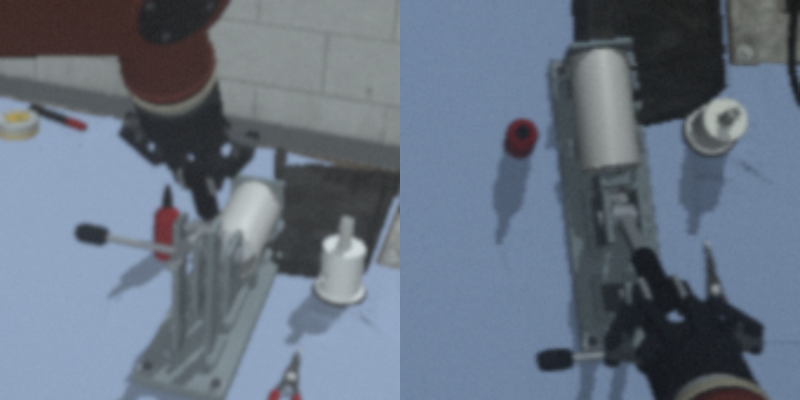

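The lever is at its stop and held, at about 0.79 by the arm pose and 0.80 by vision, and the push is steady at 18 N. The catch knob still lies forward, at (92,233) on the left and (553,360) on the right. The bottle, tin and piston haven't moved. The pliers are visible in the scene view in the same place, and the arm only hides them from the top camera.

```bash
python3 -c "
from plant import *
job_done()"
```

```text
the job is handed in; nothing more can be done
```

I flipped the safety catch right over to the front, then pulled the lever to its end stop. I handed the job in at about 20 s, with the gripper still holding the lever there.

**Catch:** after I let go of the knob, I measured it at x 0.425, z about 0.173. That is where its forward stop should be, and the last pictures still show it lying forward.

**Lever:** its angle is about 0.788 by the arm pose and 0.80 by vision, against a stop at 0.785. The force climbed sharply there (29 N at the most). I then eased off to a steady push of about 18 N with the grip set to 80 N, and there was no slip over 1.2 s.

**Other things on the bench:** the bottle, tin and piston are within 1 mm of where they started. I could only check the pliers by eye in the scene picture. The arm hid them from the top camera, so my measurement of them from there was invalid.

**Interruption:** one pull step stopped early at about 0.665 on a brief force change. I took it for a small slip or jerk, as the pictures showed no contact, and I finished the pull more slowly without trouble.

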